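Press the high-standing coasters home in their tray

ROBOT

A 7-joint arm with a two-finger parallel gripper is mounted at the origin on a cart in front of the work surface, level with it; the furniture and walls round the work are solid. World frame = base frame: x ahead of the robot, y to its left, z up, the work surface at z = 0. Lengths are in m, angles in rad, forces in N, time in s.
With the tool pointing down it reaches from about 0.425 to 0.875 m from the base axis. Payload 4.7 kg.
Tool frame: the origin (TCP) lies on the front face of the gripper's body, between the roots of the fingers; the fingertips stand 73 mm ahead of it and the grasp point (between the pads) lies 54 mm ahead of it (bot.tip_extent is the distance from the TCP to the fingertips, in m); z points along the fingers, y is the line along which they close (so a half turn about z gives the same grasp; the last joint's range is limited). The gripper opens to 85 mm and grips with 20 to 120 N. Pads are 22 mm wide; open, the fingers measure 114 mm over their backs; the gripper's body (76 mm by 85 mm) begins 54 mm behind the grasp point. The pads swing forward as they close: fully open they stand 13 mm farther back than shut.
Start: joints at [1.227, 0.321, -0.07, 1.45, 0.023, 1.371, -0.057], TCP at [0.228, -0.609, 0.304] pointing down, gripper open.
Joint ranges: [-2.86, 2.86], [-0.3, 2.09], [-1.38, 1.24], [0.06, 2.45], [-1.56, 4.7], [0.09, 2.05], [-2.69, 2.69]. Speed limits (rad/s): [2.57, 2.57, 3.14, 3.14, 3.14, 3.14, 3.14].

INTERFACE

Orientations are given as a unit quaternion [w, x, y, z].
In Python, from bench import bot gives the robot as it stands. Calls block until the motion is done:
- bot.move_pose(position, orientation): joint-space move of the TCP to a pose.
- bot.move_straight(position, feed=0.15, attitude=None, f_stop=None): straight line of the TCP; attitude=None keeps the orientation; feed is the mean speed in m/s. With f_stop (N) it stops when the force on the tool has changed by that much, and returns True; else False.
- bot.movej(angles): joint-space move.
- bot.command_gripper(opening, force=None): opening from 0.0 (shut) to 1.0 (fully open); force is the grip in N (None keeps the last); returns when the fingers have stopped.
- bot.hold(seconds).
- bot.solve_ik(position, orientation): joint angles nearest the present ones, or None.
- bot.snapshot(name): name is "side" or "top"; returns the picture (480x640x3 uint8, red, green, blue); there is no depth.
- bot.camera_model(name): a dict with "fx", "fy", "cx", "cy" (pixels), "dist_coeffs" ([k1, k2, p1, p2, k3] as OpenCV has them; the pictures are not rectified), "R" (3x3) and "t" (3): a world point X has camera coordinates R X + t. Camera axes: x right, y down, z forward; pixel columns grow to the right and rows downward; lengths in m; the calibration is good to about 2 mm. A picture is of the moment at which its call begins. camera_model takes no time and is no camera call.
A pose or a line that the arm cannot do raises bot.IKError and nothing moves.
- bot.close_job(): hands the job in; it is judged then, once.
Readings, each from a call of its own:
- bot.get_t(): time.
- bot.get_joints(): joint angles.
- bot.get_joint_velocities(): joint speeds.
- bot.get_effort(): joint torques, N m.
- bot.get_ee_pos(): TCP position.
- bot.get_tcp_rot(): TCP orientation.
- bot.get_force(): force on the tool from outside, world axes, zero at the start.
- bot.get_ft_torque(): the same for the moment, N m.
- bot.get_width(): opening from 0.0 (shut) to 1.0 (fully open).
- bot.get_grasp_force(): force on a finger pad.
Only numpy, scipy, OpenCV 4.12 (cv2) and the standard library are available. Lean on these libraries where they do the work, as an engineer would, in place of code of your own. Each camera call takes 0.05 s, during which the arm holds its last target. There are 200 camera calls.

TASK

Two of the three slate coasters in the wooden coaster tray stand high on the brass ball catches of their wells, about level with the tray's top, while the third already lies home at the bottom of its well. Press each of these two straight down until it clicks past the catches and lies flat on the floor of its well; do not touch the third one.

Things in the scene. Friction and masses are not known exactly. Their poses are not given: they have to be found in the camera images.
- tray: Light wooden tray, fixed, 134 x 366 x 28 mm (x, y, z), origin at the centre of its underside. Three round wells 102 mm across, centred at its y = -116, 0, +116 mm, floors 6 mm above the origin. Six sprung brass balls in each well's wall hold a coaster up until it is pressed near its middle with 5 to 10 N; it then snaps below them to the floor, where more force does nothing.
- coaster_a: Dark slate disc, 100 mm across, 8 mm thick, loose; origin at the centre of its underside, z up. Starts proud in one of the wells (which one varies): underside about 21 mm above the tray's origin, top about 1 mm above the tray's top face. Home, its underside is 6 mm and its top 14 mm above the tray's origin (14 mm below the tray's top face).
- coaster_b: Same as coaster_a, also starting proud, in another well.
- coaster_c: Same dark slate disc, already home on the floor of the remaining well, top 14 mm above the tray's origin. Not to be touched.
Not all that is in view belongs to the job. What is shaped like the coaster_b but blue or green is not meant.

How it is judged:
At the end, for the whole second after the job is handed in: Coasters a and b lie at rest on the floors of the wells they started in: undersides within 4 mm of the floor height, tilted less than 0.1 rad, less than 30 mm from where each began; coaster c is still home, moved less than 10 mm (z of coaster_a in the frame of tray between 0.003 and 0.01 m and angle between each of coaster_a, coaster_b's own z axis and vertical below 0.1 rad and linear speed of each of coaster_a, coaster_b below 0.02 m/s and z of coaster_b in the frame of tray between 0.003 and 0.01 m and distance of each of coaster_a, coaster_b from where it was at the start of the episode below 0.03 m and z of coaster_c in the frame of tray below 0.01 m and distance of coaster_c from where it was at the start of the episode below 0.01 m); the robot touches nothing.
It fails at once if the robot presses on the coaster that was already home (contact force between the fingers and coaster_c above 1 N).
It also fails if it takes over 32 s, if anything falls off the work surface, if the arm or the gripper's body presses on something with over 40 N, if the wrist force passes 120 N, or if a joint passes its speed limit or range.

## Working session

There is one attempt and no reset: what is moved stays moved. The work goes in short steps, each a Python script; the robot and the scene stay as the last script left them, time stands still between calls to the robot, and variables do not carry over. Pictures are saved under pics/ and viewed, at most 10 in all, crops included, and the job is handed in when it is done.

```bash
mkdir -p pics; python3 - <<'E'
from bench import bot
import cv2,numpy as np
for n in("top","side"):
    cv2.imwrite(f"pics/{n}0.png",bot.snapshot(n)[:,:,::-1])
    m=bot.camera_model(n);print(n,-np.array(m["R"]).T@np.array(m["t"]),m["fx"],m["dist_coeffs"])
print(bot.get_t(),bot.get_tcp_rot(),bot.tip_extent)
E
```

```text
top [ 0.26288946 -0.316699    0.97454871] 537.0394821071395 [-0.10456621  0.          0.          0.          0.        ]
side [0.43624286 0.55522196 0.5850603 ] 482.0541523567581 [-0.08555974  0.          0.          0.          0.        ]
0.1 [-8.47132305e-04  9.84031479e-01  1.77992377e-01 -2.12711475e-04] 0.0726
```

View pics/top0.png

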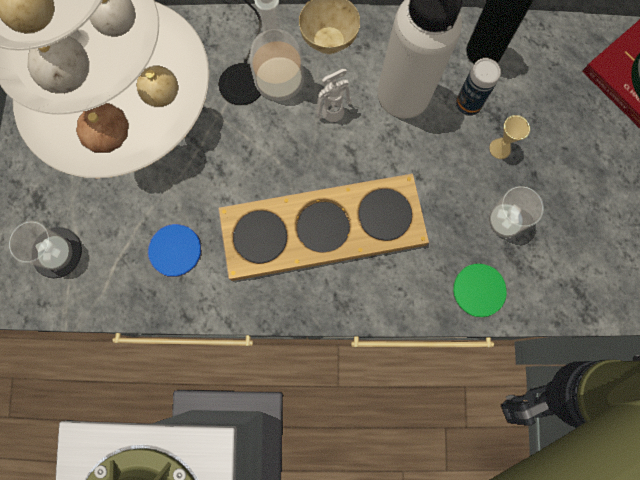

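View pics/side0.png

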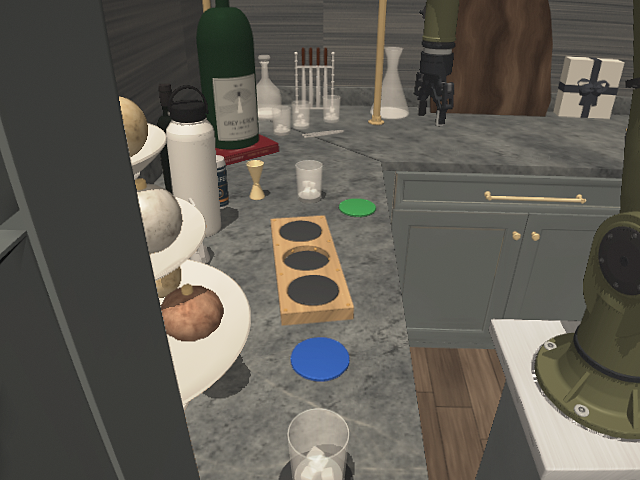

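The top view shows the tray with three dark discs at about (260,237), (323,226) and (385,214). A blue disc at (174,250) and a green one at (480,290) are distractors outside the tray. In the side view the discs are at (313,290), (306,260) and (300,231). The middle one shows well wall above it, so it looks home. I'll confirm that in a crop and measure.

```bash
cat > h.py <<'E'
import cv2,numpy as np
from bench import bot
def ray(n,uv,z):
    m=bot.camera_model(n);K=np.array([[m["fx"],0,m["cx"]],[0,m["fy"],m["cy"]],[0,0,1]])
    R=np.array(m["R"]);o=-R.T@np.array(m["t"])
    p=cv2.undistortPoints(np.array([[uv]],float),K,np.array(m["dist_coeffs"]))[0,0]
    d=R.T@[p[0],p[1],1];return o+d*(z-o[2])/d[2]
def discs(n,img,box):
    x0,y0,x1,y1=box;c=img[y0:y1,x0:x1]
    hsv=cv2.cvtColor(c,cv2.COLOR_RGB2HSV)
    wood=cv2.inRange(hsv,(8,70,90),(30,255,255))
    wood=cv2.morphologyEx(wood,cv2.MORPH_CLOSE,np.ones((3,3)))
    cs,h=cv2.findContours(wood,cv2.RETR_CCOMP,cv2.CHAIN_APPROX_NONE)
    return [(np.array(cv2.fitEllipse(k)[0])+[x0,y0],cv2.fitEllipse(k)[1],k[:,0]+[x0,y0]) for k,q in zip(cs,h[0]) if q[3]>=0 and cv2.contourArea(k)>300]
E
python3 - <<'E'
from h import *
for n,box in(("top",(210,165,440,290)),("side",(262,205,362,330))):
    im=cv2.imread(f"pics/{n}0.png")[:,:,::-1].copy()
    for c,s,k in discs(n,im,box):
        for z in(.029,.014):
            w=np.array([ray(n,p,z)[:2] for p in k]).astype(np.float32)
            print(n,c.round(1),np.round(s,1),z,np.round(cv2.fitEllipse(w*1000)[0],1),np.round(cv2.fitEllipse(w*1000)[1],1))
a=cv2.imread("pics/top0.png")[165:290,210:440];b=cv2.imread("pics/side0.png")[205:330,262:362]
a=cv2.resize(a,(460,250),interpolation=3);b=cv2.resize(b,(300,375),interpolation=3)
o=np.zeros((375,760,3),np.uint8);o[:250,:460]=a;o[:,460:]=b;cv2.imwrite("pics/crop.png",o)
E
```

```text
top [259.7 236.5] [53.4 55.1] 0.029 [ 486.4 -197.5] [ 99.6 100.2]
top [259.7 236.5] [53.4 55.1] 0.014 [ 490.  -195.6] [101.2 101.8]
top [322.5 226.4] [51.4 53.3] 0.029 [ 506.3 -311.1] [96.5 97. ]
top [322.5 226.4] [51.4 53.3] 0.014 [ 510.1 -311. ] [98.  98.5]
top [384.9 214.2] [52.5 54.3] 0.029 [ 530.6 -425.1] [ 99.2 100.2]
top [384.9 214.2] [52.5 54.3] 0.014 [ 534.8 -426.9] [100.8 101.8]
side [312.7 289.8] [31.3 52.2] 0.029 [ 488.3 -193.9] [100.4 101. ]
side [312.7 289.8] [31.3 52.2] 0.014 [ 489.7 -214.1] [103.1 103.7]
side [305.8 260.1] [20.1 44.2] 0.029 [ 509.5 -296.3] [77.9 93.3]
side [305.8 260.1] [20.1 44.2] 0.014 [ 511.5 -319.3] [80.  95.8]
side [300.1 230.6] [21.5 43. ] 0.029 [ 532.8 -421.7] [100.4 101.9]
side [300.1 230.6] [21.5 43. ] 0.014 [ 535.4 -448.1] [103.1 104.7]
```

View pics/crop.png

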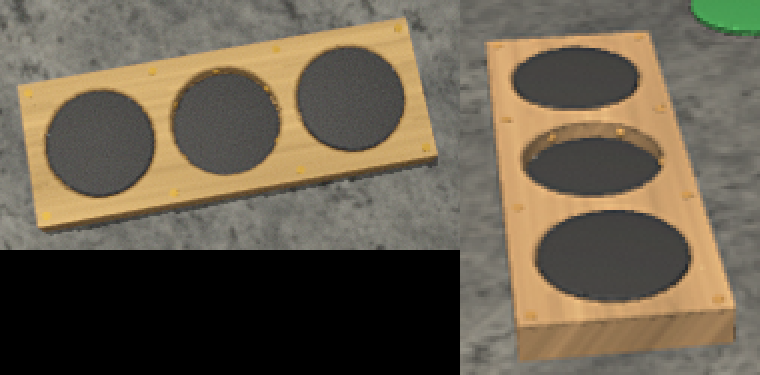

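The crop confirms it. The outer discs, at top view (260,237) and (385,214), fill their wells flush and are 232 mm apart at z = 29 mm in both views, so these are a and b. The middle one, at (323,226), shows wall and brass balls, so it is home and off limits. Next I press the right one.

```bash
cat >> h.py <<'E'
def press(x,y):
    T=bot.tip_extent
    p=bot.get_ee_pos();bot.move_straight([x,y,max(p[2],.2)],feed=.2)
    bot.move_straight([x,y,T+.045],feed=.12)
    f0=np.array(bot.get_force())
    r=bot.move_straight([x,y,T+.012],feed=.02,f_stop=16)
    print("stop",r,"tip z",bot.get_ee_pos()[2]-T,np.array(bot.get_force())-f0)
    bot.move_straight([x,y,.22],feed=.15);print(bot.get_t(),bot.get_width())
E
python3 - <<'E'
from h import *
bot.command_gripper(0.0,20)
press(.5317,-.4234)
im=bot.snapshot("side");cv2.imwrite("pics/s1.png",cv2.resize(im[205:330,262:362,::-1],(400,500)))
E
```

```text
stop False tip z 0.014151597074686384 [-5.12108328  3.40992086 13.09203533]
7.35 0.0032831621433873906
```

View pics/s1.png

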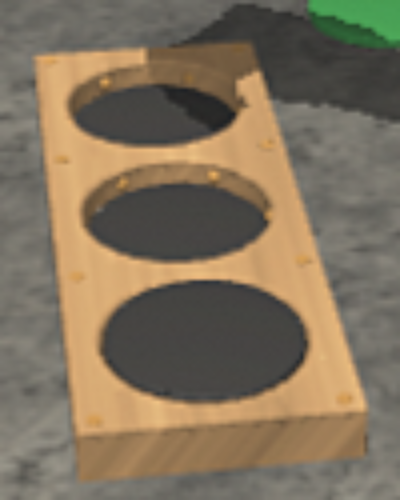

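The far coaster (crop about (155,115)) now lies home: wall and balls show above it evenly. Next is the near one.

```bash
python3 - <<'E'
from h import *
press(.4874,-.1957)
p=bot.get_ee_pos();bot.move_straight([p[0]-.03,p[1],.32],feed=.15)
a=bot.snapshot("side")[205:330,262:362,::-1];b=bot.snapshot("top")[165:290,210:440,::-1]
o=np.zeros((375,760,3),np.uint8);o[:250,:460]=cv2.resize(b,(460,250));o[:,460:]=cv2.resize(a,(300,375));cv2.imwrite("pics/s2.png",o)
print(bot.get_t())
E
```

```text
stop True tip z 0.014105144872348208 [-1.23636216 -0.46991733  4.37134485]
12.2 0.001512538206799999
13.15
```

View pics/s2.png

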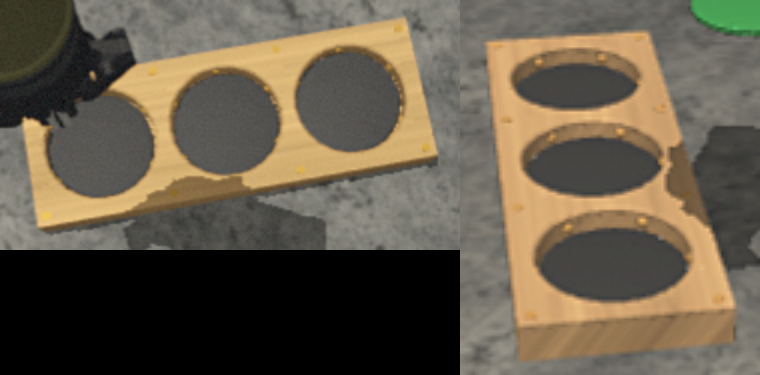

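All three coasters lie flat at the bottom of their wells, with the balls visible above each (side crop (577,85), (592,165), (612,262)), and the arm is clear of the tray.

```bash
python3 -c "
from bench import bot
print(bot.close_job())"
```

```text
the job is handed in; nothing more can be done
None
```

I pressed both proud coasters down to the floors of their wells, left the middle one untouched, and handed the job in at about 13 s of the 32 s limit; the hand-in call returned no verdict.

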